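Uncover the hot glue pot with the lid lifter

ROBOT

A 6-joint arm with a two-finger parallel gripper is mounted at the origin on the work surface; the furniture and walls round the work are solid. World frame = base frame: x ahead of the robot, y to its left, z up, the work surface at z = 0. Lengths are in m, angles in degrees, forces in N, time in s.
With the tool pointing down it reaches from about 0.375 to 0.975 m from the base axis. Payload 3.8 kg.
Tool frame: the origin (TCP) lies at the centre of the arm's flange, where the gripper is bolted on; the fingertips stand 173 mm ahead of it and the grasp point (between the pads) lies 155 mm ahead of it; z points along the fingers, y is the line along which they close (so a half turn about z gives the same grasp; the last joint's range is limited). The gripper opens to 85 mm and grips with 20 to 120 N. Pads are 22 mm wide; open, the fingers measure 114 mm over their backs; the gripper's body (76 mm by 85 mm) begins 54 mm behind the grasp point. The pads swing forward as they close: fully open they stand 13 mm farther back than shut.
Start: joints at [-70.468, 15.12, 91.902, -0, 72.978, -2.114], TCP at [0.249, -0.627, 0.405] pointing down, gripper open.
Joint ranges: [-150.88, 150.88], [-54.13, 125.18], [17.81, 147.31], [-75.09, 255.09], [0, 152.58], [-146.25, 146.25]. Speed limits (degrees/s): [147.25, 147.25, 180, 180, 180, 180].

INTERFACE

Orientations are given as [roll, pitch, yaw] about the fixed x, y, z axes, in that order (R = Rz(yaw) Ry(pitch) Rx(roll)).
In Python, from bench import r gives the robot as it stands. The module is installed in compiled form; this text tells all that it offers.
- The arm moves only by the tool play_rows, never from a script. Its argument "series" is one flat list of numbers, 7 for each row, row after row: the shift along the tool's x, y, z in mm, then the turn, a rotation vector about the tool's x, y, z in rad, then the gripper's target within -1 to 1 (shut at 1, half-way at 0, fully open at -1). In form: [x, y, z, ax, ay, az, grip, x, y, z, ax, ay, az, grip, ...]. A call has 1 to 8 rows; each row shifts and turns the commanded pose from where the row before left it, along the tool's axes as they then stand; what a row does not reach is not made up. A row lasts 1/10 s, in which the tool goes at most 50 mm and 8.59 degrees, less where a joint would pass 70% of its speed; a pose out of reach is approached as far as the arm can. A call with a gripper value outside its range is refused whole. The fingers move at their own pace and stop on an object; "squeeze" is the grip in N (left out, the last holds). Time passes only in rows, so rows that do not move let the fingers close. It gives the time, the measured TCP pose, the force, the opening and the grip force at its end, in the units of the state.
- r.sense(): the state, without advancing time (a new reading comes with each control period).
- r.snapshot(name): name is "scene" or "side" or "wrist"; returns a dict with "frame" (480x640x3 uint8, red, green, blue), "camera_matrix" (3x3 intrinsics, pixels), "R" (3x3) and "t" (3): a world point X has camera coordinates R X + t. Camera axes: x right, y down, z forward; pixel columns grow to the right and rows downward; lengths in m; the calibration is good to about 2 mm. A picture is of the moment at which its call begins. There is no depth.
- r.sign_off(): hands the job in; it is judged then, once.
Trained networks look in a picture, given as the dict that the camera call returned (one of the last four; its "shot" number tells which), for a name from the list of things; names that differ only in an ending like _2 or _b are one class to them, and where a whole thing is asked for, a point or a joint stands for the part that bears it (a point fixed in the world has none). Each returns a list of dicts, best first, with "conf" (0 to 1); they miss things now and then, are a little off and sometimes report something else, mostly with a low value. They report only what shows in the picture. A call takes as long as a camera call. They do not tell look-alikes from the thing itself.
- r.recognise(picture, query): "position" ([x, y, z] in m, in world coordinates, good to about 4 mm: the middle of the surface that is visible of it).
- r.mark_of(picture, query): "position" ([x, y, z] in m, in world coordinates, good to about 4 mm: a listed point, or the origin of a listed thing).
The state is a dict: "time": time; "joint_positions": joint angles; "dq": joint speeds; "effort": joint torques, N m; "position": TCP position; "eef_rot": TCP orientation; "wrist_force": force on the tool from outside, world axes, zero at the start; "torque": the same for the moment, N m; "gripper_width": opening from 0.0 (shut) to 1.0 (fully open); "finger_force": force on a finger pad.
Only numpy, scipy, OpenCV 4.12 (cv2) and the standard library are available. Lean on these libraries where they do the work, as an engineer would, in place of code of your own. Each camera call takes 0.05 s, during which the arm holds its last target. There are 200 camera calls.

TASK

The glue pot is hot: take the lid lifter from its stand, hook it under the loop of the lid, feel for the place along the loop where the lid hangs level, lift the lid off the pot level and set it down gently on the round lid rest, fully home. Then unhook the lifter and hang it back on its stand. Do not touch the hot lid or pot with the robot, do not tip the lid, do not push or pull hard on it with the lifter, and leave the other things on the bench alone.

Things in the scene. Friction and masses are not known exactly. Their poses are not given: they have to be found in the camera images.
- lifter: Lid lifter, 170 g: wooden cross grip 22 x 100 x 24 mm (x, y, z) on a 6 mm steel rod that ends in a shallow hook. Origin: centre of the grip; z up. The rod steps back to x = -11 mm from 60 to 105 mm below the origin and the hook comes forward again, so that its seat is straight under the grip. Take it from above by the middle of the grip, which may be gripped with 40 N.
- lifter_hook (a point): Seat of the lifter's hook, where the loop's bar bears: 112.5 mm below the grip's centre. The hook spans x = -14 to +14.5 mm and 6 mm in y; its lowest point is 6 mm below the seat, and its lip, on the +x side, ends 9 mm above the seat.
- lid: Lid, loose: slightly domed aluminium disc 156 mm across, 3 mm thick at the edge, 7 mm in the middle; below it a plug 130 mm across, 9 mm deep, with the shutter reaching 20 mm down; on top a bar loop along the lid's own y. Origin: centre of the disc's underside, which rests on the rim; z up. About 380 g with a heavy steel vent shutter that slides stiffly, unseen, along y beneath it.
- lid_loop (a point): Middle of the underside of the loop's bar: 27 mm above the lid's origin, 20 mm above its top. The bar is 7 mm thick and straight from y = -29 to +29 mm, on posts at y = -34 and +34 mm. The unseen shutter puts the balance point anywhere up to 22 mm from this middle, to either side along the bar: it must be felt for. Hung 1 mm beside it, the lid leans about 0.03 rad.
- pot: Electric glue pot, fixed: round grey jacket 148 mm across, rim 84 mm high and 151 mm across, mouth 135 mm across, control box in front. Origin: centre of its underside. At the start the lid sits in its mouth.
- lid_rest: Lid rest, fixed: plywood ring 168 mm across on three short feet, hole 139 mm across and open to the bench. Origin: centre, on the bench; its top is 48 mm high. The lid is home when its plug is in the hole and its disc lies flat on the ring.
- stand: Lifter stand, fixed: two upright notched boards, 12 mm thick, at y = -38 and +38 mm on a foot 90 x 104 mm, 64 mm clear between them. Origin: centre of its underside; z up. The grip hangs across both boards, along y, in notches 30 mm wide in x and 15 mm deep with floors 130 mm high (lifter's origin at 142 mm), the rod between the boards, at the start with the hook's lip to +x.
- mug_1: Mug, 78 mm across, 92 mm high, at the back; bystander.
- bench_brush: Bench brush, 288 mm long, 67 mm high, at the back; bystander.
- pencil_stub: Yellow pencil stub, 99 mm long, 8 mm thick, lying in front between pot and its neighbour; bystander.
There are look-alikes about, which are no part of the job. Leave any purple look-alike of the lid_rest alone.

How it is judged (in metres and radians):
On the way, in this order (a step that is already met when the one before it is completed fails the run):
1. the lid hangs level from the lifter, clear of the pot (height (world z) of lid above 0.1 m and angle between lid's own z axis and vertical below 0.15 rad and contact force between lifter and lid above 1 N), for 0.3 s.
2. the lid lies home on the lid rest (horizontal distance between lid and lid_rest below 0.007 m and z of lid in the frame of lid_rest below 0.051 m and angle between lid's own z axis and vertical below 0.04 rad), for 0.2 s.
At the end, for the whole second after the job is handed in: The lid lies flat and at rest on the lid rest, plug in the hole (centres within 7 mm, height within 3 mm, tilt under 0.04 rad); the lifter hangs at rest in its stand's notches, either way round, upright within 0.08 rad, grip within 14 mm of the middle and 4 mm of its hung height (all of step 2 and linear speed of each of lid, lifter below 0.02 m/s and z of lifter in the frame of stand between 0.138 and 0.146 m and horizontal distance between lifter and stand below 0.014 m and angle between lifter's own z axis and vertical below 0.08 rad); the robot touches nothing.
It fails at once if the lid is tipped by more than 0.15 rad (angle between lid's own z axis and vertical above 0.15 rad).
It fails at once if the lifter pushes or pulls on the lid with more than 18 N (contact force between lifter and lid above 18 N).
It fails at once if the lid strikes or is pressed on the lid rest with more than 18 N (contact force between lid and lid_rest above 18 N).
It fails at once if the robot touches the hot lid or pot (contact force between the arm and lid above 0.5 N or contact force between the arm and pot above 0.5 N).
It fails at once if a bystander is moved by more than 15 mm (distance of any of mug_1, bench_brush, pencil_stub from where it was at the start of the episode above 0.015 m).
It also fails if it takes over 72 s, if anything falls off the work surface, if the arm or the gripper's body presses on something with over 40 N, if the wrist force passes 120 N, or if a joint passes its speed limit or range.

## Working session

There is one attempt and no reset: what is moved stays moved. The work goes in short steps, Python scripts to look and compute and a tool call to move; the robot and the scene stay as the last step left them, time stands still between calls to the robot, and variables do not carry over. Pictures are saved under pics/ and viewed, at most 10 in all, crops included, and the job is handed in when it is done.

Besides the shell and the picture viewer there is one more tool, called after "Request:" as name(argument=value, ...) on one line, values as JSON. play_rows: Moves the arm, as the interface text tells. Its arguments: {"type":"object","properties":{"series":{"type":"array"},"squeeze":{"type":"number"}},"required":["series"]}

```bash
mkdir -p pics; python3 - <<'E'
from bench import r
import cv2,numpy as np
print(r.sense())
ims=[]
for n in("scene","side"):
    p=r.snapshot(n); cv2.imwrite(f"pics/{n}1.png",p["frame"][:,:,::-1])
    print(n,p["R"].tolist(),p["t"],p["camera_matrix"].tolist())
    for q in("lifter","lifter_hook","lid","lid_loop","pot","lid_rest","stand","pencil_stub","mug_1","bench_brush"):
        print(q,[(np.round(d["position"],3).tolist(),round(d["conf"],2)) for d in r.mark_of(p,q)[:4]])
E
```

```text
{'time': 0.0, 'joint_positions': array([-7.04670187e+01,  1.51683416e+01,  9.19817397e+01, -1.54514122e-03,
        7.29794756e+01, -2.11269836e+00]), 'dq': array([-0.03806244,  0.06240122, -0.10583099, -0.04052629, -0.04105599,
       -0.01891974]), 'effort': array([-1.48533774e-03, -5.15117204e+01, -3.67315221e+01, -5.98315910e-04,
        1.31745322e-02,  9.77348975e-06]), 'position': array([ 0.24887616, -0.62706145,  0.40336664]), 'eef_rot': array([-1.79870477e+02, -3.30069994e-03,  2.16461299e+01]), 'wrist_force': array([ 0.35963052, -0.93922521, -0.01855215]), 'torque': array([-0.0037457 ,  0.03529451, -0.00647217]), 'finger_force': 0.0, 'gripper_width': 1.0001392075996824}
scene [[0.8156378961706668, -0.5783527224680168, 0.015586877305008526], [-0.29659225120249566, -0.44110525764444786, -0.8470296265214462], [0.49675734403924415, 0.6862465155410684, -0.5313171002808188]] [-0.55902869  0.12779003  1.71594243] [[593.2063330530896, 0.0, 327.1409010212949], [0.0, 593.2063330530896, 244.28727656243305], [0.0, 0.0, 1.0]]
lifter [([0.468, 0.101, 0.142], 0.59)]
lifter_hook [([0.468, 
[... 642 characters left out ...]
63152, -0.3339708593287623]] [0.34002491 0.25681183 0.86834635] [[481.40943993508694, 0.0, 316.5258458116572], [0.0, 481.40943993508694, 242.3547247004091], [0.0, 0.0, 1.0]]
lifter [([0.468, 0.102, 0.138], 0.92)]
lifter_hook [([0.466, 0.105, 0.03], 0.97), ([0.601, -0.168, -0.001], 0.64), ([0.471, 0.102, 0.003], 0.29)]
lid [([0.44, -0.093, 0.081], 0.56)]
lid_loop [([0.434, -0.093, 0.113], 0.61)]
pot [([0.439, -0.1, -0.002], 0.56)]
lid_rest [([0.485, -0.324, -0.0], 0.77), ([0.364, -0.699, -0.002], 0.54)]
stand [([0.472, 0.101, 0.004], 0.75)]
pencil_stub [([0.364, -0.222, 0.001], 0.48)]
mug_1 [([0.605, -0.172, 0.0], 0.8), ([0.606, 0.056, 0.002], 0.33)]
bench_brush [([0.604, 0.055, -0.0], 0.76)]
```

View pics/scene1.png

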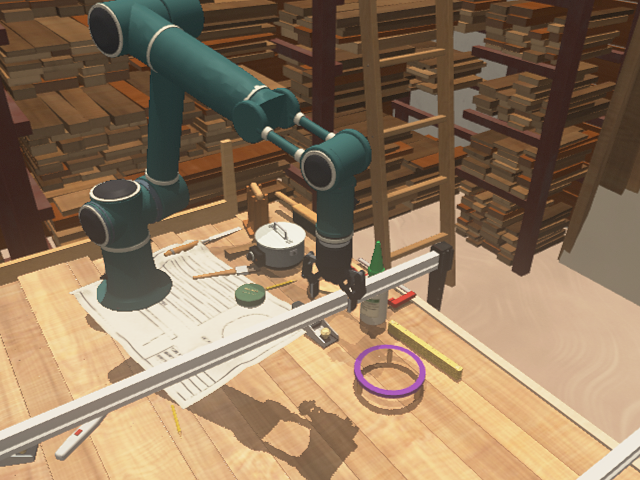

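View pics/side1.png

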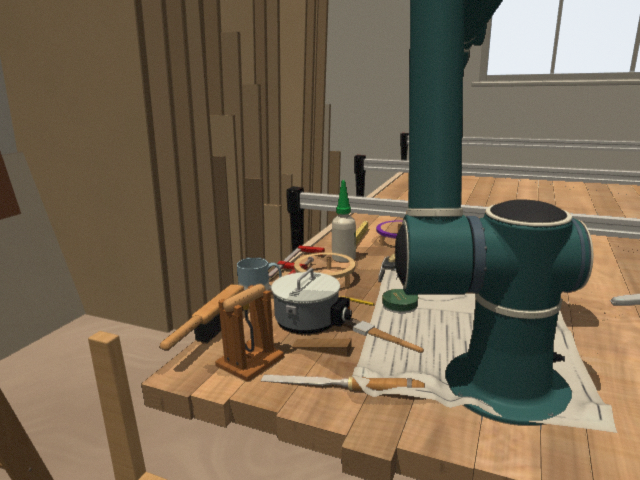

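Scene picture: the purple ring at (390,370) is the look-alike; the pot with the lid and its loop is at about (280,240), and a rail crosses the bench from (0,440) to (440,255). Side picture: the stand with the lifter is at (245,330), the pot at (305,300), the natural plywood rest at (325,265), the mug at (253,272), the brush at (205,320) and the pencil at (358,301).

Could be taken for:
- Rest: the plywood ring at side (325,265) or the purple ring at side (390,230) / scene (390,370). I choose the plywood one.
- Lifter: the grip at side (245,298), the brush handle at (215,310) or the chisel and brush handles at (380,385) and (390,337). I choose the one on the stand.

Next I work out the height and position of the rail, then crop in on the stand.

```bash
cat > h.py <<'E'
from bench import r
import cv2,numpy as np
def ray(p,uv):
    R,t,K=map(np.array,(p["R"],p["t"],p["camera_matrix"]))
    d=R.T@np.linalg.inv(K)@np.array([uv[0],uv[1],1.]); return -R.T@t,d/np.linalg.norm(d)
def atz(p,uv,z):
    o,d=ray(p,uv); return o+d*(z-o[2])/d[2]
def tri(p,a,q,b):
    A=np.zeros((3,3));B=np.zeros(3);rs=[]
    for o,d in(ray(p,a),ray(q,b)):
        M=np.eye(3)-np.outer(d,d);A+=M;B+=M@o;rs.append((o,M))
    X=np.linalg.solve(A,B); return X.round(3),[round(float(np.linalg.norm(M@(X-o))),4) for o,M in rs]
def uv(p,X):
    c=np.array(p["R"])@X+np.array(p["t"]);c=np.array(p["camera_matrix"])@c;return c[:2]/c[2]
E
python3 - <<'E'
from h import *
s=r.snapshot("scene");d=r.snapshot("side")
print("post top",tri(s,(440,248),d,(295,190)))
for z in(0,.1,.15,.2,.25):print(z,atz(s,(440,258),z).round(3),atz(d,(300,200),z).round(3),atz(s,(100,400),z).round(3),atz(d,(620,217),z).round(3))
c=np.hstack([cv2.resize(d["frame"][260:390,200:300],(400,520)),cv2.resize(d["frame"][240:340,265:365],(400,400))[:520] if 0 else cv2.copyMakeBorder(cv2.resize(d["frame"][240:340,265:365],(400,400)),0,120,0,0,0)])
cv2.imwrite("pics/crop1.png",c[:,:,::-1])
E
```

```text
post top (array([ 0.669, -0.539,  0.187]), [0.0019, 0.0019])
0 [ 0.853 -0.382  0.   ] [ 0.919 -1.091  0.   ] [-0.214 -0.372  0.   ] [-0.339 -1.233  0.   ]
0.1 [ 0.735 -0.485  0.1  ] [ 0.751 -0.741  0.1  ] [-0.228 -0.476  0.1  ] [-0.274 -0.856  0.1  ]
0.15 [ 0.676 -0.537  0.15 ] [ 0.667 -0.565  0.15 ] [-0.235 -0.528  0.15 ] [-0.241 -0.668  0.15 ]
0.2 [ 0.617 -0.588  0.2  ] [ 0.583 -0.39   0.2  ] [-0.242 -0.581  0.2  ] [-0.209 -0.479  0.2  ]
0.25 [ 0.558 -0.64   0.25 ] [ 0.499 -0.215  0.25 ] [-0.249 -0.633  0.25 ] [-0.177 -0.291  0.25 ]
```

View pics/crop1.png

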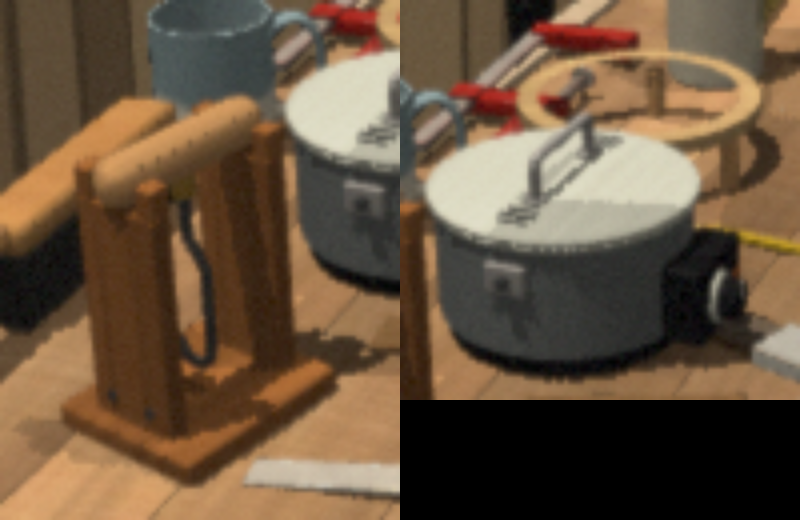

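Crop: the stand holds the lifter, with the grip ends at crop (103,190) and (250,110) and the hook lip opening to the image's left, about +x. The loop bar runs (535,170)–(590,120) on the lid, and the plywood ring at (640,95) is the true rest. The rail is at y≈-0.55 with its top at ≈0.19, so the start height clears it.

Request:
play_rows(series=[30,-37,-5,0,0,0,-1,30,-37,-5,0,0,0,-1,30,-37,-5,0,0,0,-1,30,-38,0,0,0,0,-1,30,-38,0,0,0,0,-1,30,-38,0,0,0,0,-1,30,-38,0,0,0,0,-1,30,-38,0,0,0,0,-1])

```text
time: 2.0
position: [0.361, -0.2573, 0.42]
eef_rot: [180.0, -0.0, 21.6]
wrist_force: [0.0, -0.2, 1.0]
gripper_width: 1.0
finger_force: 0.0
```

Request:
play_rows(series=[30,-38,0,0,0,0,-1,30,-38,0,0,0,0,-1,30,-38,0,0,0,0,-1,30,-38,0,0,0,0,-1,30,-38,0,0,0,0,-1,30,-38,0,0,0,0,-1,0,0,0,0,0,0,-1,0,0,0,0,0,0,-1])

```text
time: 2.8
position: [0.4442, 0.0204, 0.4197]
eef_rot: [180.0, 0.0, 21.9]
wrist_force: [-1.0, 0.4, 0.5]
gripper_width: 1.0
finger_force: 0.0
```

```bash
python3 - <<'E'
from h import *
s=r.sense();print(s["time"],s["position"],s["eef_rot"],s["wrist_force"],s["joint_positions"])
p=r.snapshot("wrist");cv2.imwrite("pics/w1.png",p["frame"][:,:,::-1])
import pickle;pickle.dump(p,open("w1.pkl","wb"))
R=np.array(p["R"]);print("cam",-R.T@np.array(p["t"]),"\n",R)
for q in("lifter","lid","lid_loop","stand","pot"):
    print(q,[(np.round(d["position"],3).tolist(),round(d["conf"],2)) for d in r.mark_of(p,q)[:4]])
E
```

```text
2.8 [0.44424164 0.0203669  0.41972682] [1.79975640e+02 2.08497951e-02 2.18612663e+01] [-1.01319578  0.39822516  0.54199737] [-5.72837987e-01 -1.11544528e+01  1.17437986e+02 -3.17447116e-02
  7.37264448e+01  6.75747896e+01]
cam [0.51268476 0.04715595 0.38845733] 
 [[ 3.72363799e-01 -9.28086402e-01  9.11787250e-04]
 [-8.88160119e-01 -3.56059303e-01  2.90505381e-01]
 [-2.69289443e-01 -1.08983500e-01 -9.56872924e-01]]
lifter [([0.467, 0.106, 0.144], 0.85)]
lid [([0.438, -0.1, 0.085], 0.57)]
lid_loop [([0.437, -0.099, 0.083], 0.74), ([0.435, -0.095, 0.11], 0.61)]
stand [([0.471, 0.101, 0.001], 0.97)]
pot []
```

View pics/w1.png

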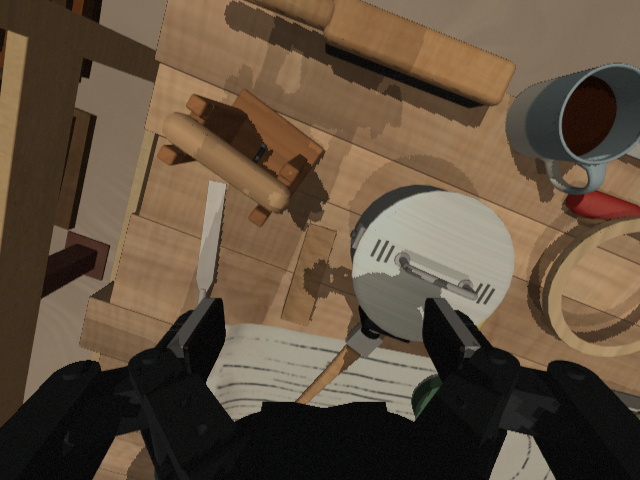

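Wrist picture: the lifter grip runs from (172,123) to (282,202), the loop bar's ends are at (403,260) and (467,288), the lid disc is centred near (433,266), and the rest ring shows at the right edge. Next I compute the yaws.

```bash
python3 - <<'E'
from h import *
import pickle;p=pickle.load(open("w1.pkl","rb"))
def seg(a,b,z,n):
    A,B=atz(p,a,z),atz(p,b,z);d=B-A;print(n,A.round(4),B.round(4),"mid",((A+B)/2).round(4),"len",np.linalg.norm(d).round(4),"yaw of line",np.degrees(np.arctan2(d[1],d[0])).round(2))
seg((172,123),(282,202),.146,"grip")
seg((403,260),(467,288),.117,"loop")
# lid ellipse by colour
g=p["frame"].astype(int);hsv=cv2.cvtColor(p["frame"],cv2.COLOR_RGB2HSV)
m=((hsv[...,1]<40)&(hsv[...,2]>130)).astype(np.uint8);m[:,:340]=0;m[:,530:]=0;m[:180]=0;m[350:]=0
c=max(cv2.findContours(m,0,2)[0],key=cv2.contourArea);h=cv2.convexHull(c);e=cv2.fitEllipse(h);print(e,atz(p,e[0],.085).round(4))
E
```

```text
grip [0.4825 0.1454 0.146 ] [0.4593 0.0579 0.146 ] mid [0.4709 0.1016 0.146 ] len 0.0905 yaw of line -104.86
loop [ 0.4442 -0.0536  0.117 ] [ 0.4415 -0.1171  0.117 ] mid [ 0.4429 -0.0853  0.117 ] len 0.0635 yaw of line -92.45
((432.8760986328125, 265.4989929199219), (146.12184143066406, 164.13751220703125), 66.52359771728516) [ 0.4418 -0.0946  0.085 ]
```

Request:
play_rows(series=[0,0,0,0,0,-0.1325,-1,0,0,0,0,0,-0.1325,-1,0,0,0,0,0,-0.1325,-1,0,0,0,0,0,-0.1325,-1,0,0,0,0,0,-0.1325,-1,0,0,0,0,0,-0.1325,-1,0,0,0,0,0,-0.1325,-1])

```text
time: 3.8
position: [0.4441, 0.0181, 0.4197]
eef_rot: [180.0, 0.0, 75.0]
wrist_force: [-0.4, 0.4, -0.7]
gripper_width: 0.999
finger_force: 0.0
```

Request:
play_rows(series=[28,2,0,0,0,0,-1,28,1,0,0,0,0,-1,29,1,0,0,0,0,-1,0,0,20,0,0,0,-1,0,0,20,0,0,0,-1,0,0,0,0,0,0,-1])

```text
time: 4.4
position: [0.4693, 0.0993, 0.3767]
eef_rot: [-179.7, 0.1, 74.7]
wrist_force: [-0.6, 0.3, -0.2]
gripper_width: 1.0
finger_force: 0.0
```

```bash
python3 - <<'E'
from h import *
s=r.sense();print(s["time"],s["position"],s["eef_rot"],s["wrist_force"],s["joint_positions"])
p=r.snapshot("wrist");cv2.imwrite("pics/w2.png",p["frame"][:,:,::-1])
import pickle;pickle.dump(p,open("w2.pkl","wb"))
for q in("lifter","lifter_hook","stand"):
    print(q,[(np.round(d["position"],3).tolist(),round(d["conf"],2)) for d in r.mark_of(p,q)[:4]])
# predicted grip end positions
a=np.radians(75)
for k in(-.05,.05):print(uv(p,np.array([.4705+k*np.cos(a),.102+k*np.sin(a),.146])).round(1))
E
```

```text
4.4 [0.46927394 0.09925128 0.37668653] [-1.79686706e+02  1.43852317e-01  7.47085805e+01] [-0.55058344  0.25343071 -0.18634848] [ 8.96723923e+00 -5.09191729e+00  1.16807689e+02 -2.60932868e-03
  6.86289605e+01  2.42600102e+01]
lifter [([0.465, 0.106, 0.141], 0.85)]
lifter_hook []
stand [([0.467, 0.105, 0.145], 0.74)]
[326.4 323.9]
[325.9 171.6]
```

View pics/w2.png

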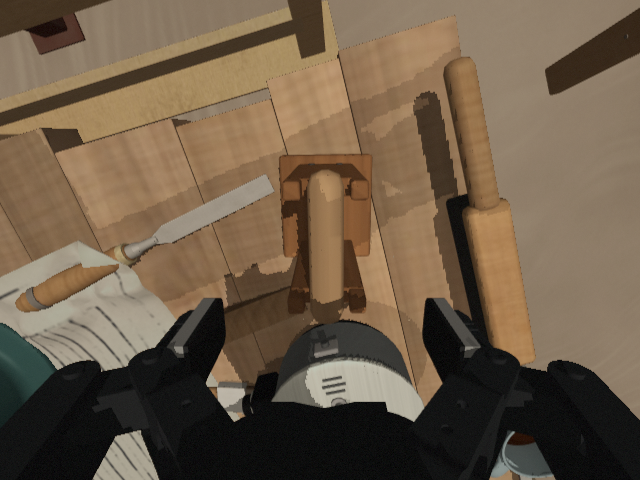

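The grip stands at columns 310–345, rows 170–320, upright between the fingers, with its far end at the predicted pixel (326,171). I descend and close.

Request:
play_rows(series=[3,0,25,0,0,0,-1,0,0,25,0,0,0,-1,0,0,20,0,0,0,-1,0,0,10,0,0,0,-1,0,0,0,0,0,0,-1,0,0,0,0,0,0,0.3,0,0,0,0,0,0,1,0,0,0,0,0,0,1], squeeze=36)

```text
time: 5.4
position: [0.4718, 0.1032, 0.3011]
eef_rot: [179.9, -0.1, 74.8]
wrist_force: [0.3, 0.4, 0.8]
gripper_width: 0.512
finger_force: 0.0
```

Request:
play_rows(series=[0,0,0,0,0,0,1,0,0,0,0,0,0,1,0,0,0,0,0,0,1,0,0,0,0,0,0,1,0,0,0,0,0,0,1,0,0,0,0,0,0,1])

```text
time: 6.0
position: [0.4716, 0.1032, 0.3005]
eef_rot: [179.9, -0.0, 74.8]
wrist_force: [0.1, 0.5, 5.6]
gripper_width: 0.25
finger_force: 36.6
```

Request:
play_rows(series=[0,0,-15,0,0,0,1,0,0,-25,0,0,0,1,0,0,-35,0,0,0,1,0,0,-35,0,0,0,1,0,0,-30,0,0,0,1,0,0,0,0,0,-0.11,1,0,0,0,0,0,-0.11,1,0,0,0,0,0,0,1])

```text
time: 6.8
position: [0.4709, 0.103, 0.439]
eef_rot: [-179.9, 0.0, 87.4]
wrist_force: [0.1, 0.4, -2.3]
gripper_width: 0.25
finger_force: 35.7
```

Request:
play_rows(series=[-20,-6,0,0,0,0,1,-40,-13,0,0,0,0,1,-40,-13,0,0,0,0,1,-40,-13,0,0,0,0,1,-40,-12,0,0,0,0,1,-20,-6,0,0,0,0,1,0,0,0,0,0,0,1,0,0,0,0,0,0,1])

```text
time: 7.6
position: [0.3989, -0.0939, 0.439]
eef_rot: [-179.9, -0.1, 87.2]
wrist_force: [-0.1, -0.3, -2.7]
gripper_width: 0.256
finger_force: 35.7
```

```bash
python3 - <<'E'
from h import *
s=r.sense();print(s["time"],s["position"],s["eef_rot"],s["wrist_force"],s["gripper_width"],s["finger_force"])
P={}
for n in("wrist","side","scene"):
    p=P[n]=r.snapshot(n)
    for q in("lifter","lifter_hook","lid_loop","lid","lid_rest"):
        print(n,q,[(np.round(d["position"],3).tolist(),round(d["conf"],2)) for d in r.mark_of(p,q)[:3]])
import pickle;pickle.dump(P,open("P3.pkl","wb"))
w=P["wrist"]["frame"];sd=cv2.resize(P["side"]["frame"][150:350,260:400],(336,480),interpolation=cv2.INTER_CUBIC)
cv2.imwrite("pics/m3.png",np.hstack([cv2.resize(w[150:480,160:480],(464,480)),sd])[:,:,::-1])
E
```

```text
7.6 [ 0.39890749 -0.09394852  0.43896222] [-1.79941611e+02 -5.49444938e-02  8.71984322e+01] [-0.14008837 -0.28906627 -2.66683208] 0.255628543293634 35.68780481815338
wrist lifter [([0.395, -0.093, 0.281], 0.75)]
wrist lifter_hook []
wrist lid_loop [([0.434, -0.095, 0.111], 0.73)]
wrist lid [([0.438, -0.097, 0.085], 0.71)]
wrist lid_rest []
side lifter [([0.394, -0.095, 0.281], 0.72)]
side lifter_hook [([0.397, -0.093, 0.17], 0.57), ([0.436, -0.094, 0.115], 0.53)]
side lid_loop [([0.434, -0.092, 0.111], 0.57)]
side lid [([0.438, -0.093, 0.081], 0.95), ([0.363, -0.221, -0.002], 0.67)]
side lid_rest [([0.483, -0.327, 0.001], 0.83), ([0.365, -0.699, -0.001], 0.81)]
scene lifter [([0.4, -0.094, 0.281], 0.6), ([0.436, -0.096, 0.11], 0.3)]
scene lifter_hook [([0.397, -0.094, 0.168], 0.46)]
scene lid_loop [([0.436, -0.097, 0.11], 0.98)]
scene lid [([0.437, -0.095, 0.083], 0.77)]
scene lid_rest [([0.486, -0.325, 0.002], 0.93), ([0.368, -0.703, -0.0], 0.79)]
```

View pics/m3.png

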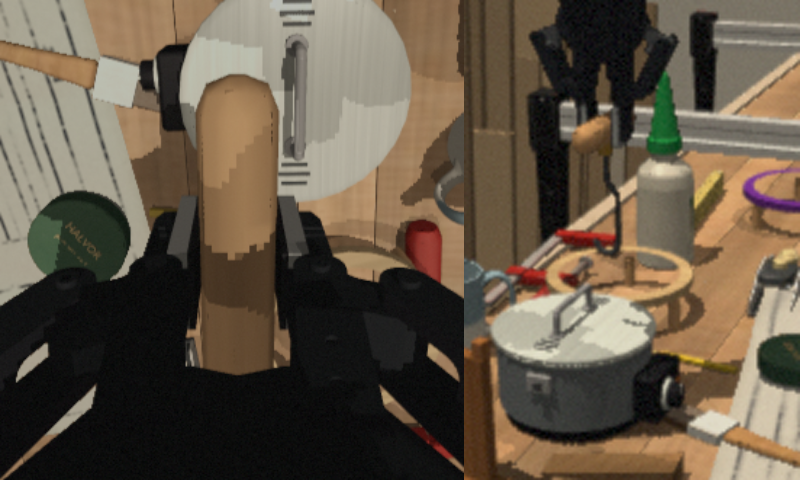

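Left half (wrist): the loop bar runs from crop (300,45) to (298,155), parallel to the grip. Right half (side): the hook hangs free with its lip to the image's left (+x), above and beside the lid.

```bash
python3 - <<'E'
from h import *
import pickle;P=pickle.load(open("P3.pkl","rb"));p=P["wrist"]
A=atz(p,(160+300/1.45,150+38/1.4545),.114);B=atz(p,(160+298/1.45,150+160/1.4545),.114)
print(A,B,(A+B)/2,np.degrees(np.arctan2(*(A-B)[1::-1])))
# grip centre line, top at z~.281+.012
A=atz(p,(160+237/1.45,150+75/1.4545),.285);print("grip far end",A)
f=cv2.cvtColor(p["frame"],cv2.COLOR_RGB2HSV)
s=P["side"]
def sc(x,y):return (260+(x-464)*140/336,150+y*200/480)
print("hook side tri-plane: hook bottom px",sc(605,253), "pred bottom",uv(s,np.array([.398,-.094,.281-.1185])),"pred bottom rod",uv(s,np.array([.387,-.094,.281-.105])))
for k in (-29,29):print("bar end pred",k,uv(s,np.array([.437,-.095+k/1000,.118])),"observed",sc(590,288) if k<0 else sc(558,325))
E
```

```text
[ 0.43759444 -0.05499623  0.114     ] [ 0.43541216 -0.13155245  0.114     ] [ 0.4365033  -0.09327434  0.114     ] 88.36719489294893
grip far end [ 0.40105818 -0.04353258  0.285     ]
hook side tri-plane: hook bottom px (318.75, 255.41666666666669) pred bottom [319.98075398 256.08809565] pred bottom rod [324.54993391 250.86578613]
bar end pred -29 [309.77898356 267.68836529] observed (312.5, 270.0)
bar end pred 29 [298.99334601 277.28347725] observed (299.1666666666667, 285.41666666666663)
```

Request:
play_rows(series=[0,0,20,0,0,-0.019,1,0,0,20,0,0,0,1,0,0,15,0,0,0,1,0,0,8,0,0,0,1,0,0,5,0,0,0,1,0,0,0,0,0,0,1,0,0,0,0,0,0,1,0,0,0,0,0,0,1])

```text
time: 9.3
position: [0.3995, -0.0939, 0.3726]
eef_rot: [179.9, 0.0, 88.5]
wrist_force: [-0.1, -0.7, -1.1]
gripper_width: 0.252
finger_force: 35.7
```

```bash
python3 - <<'E'
from h import *
import pickle
s=r.sense();print(s["time"],s["position"],s["eef_rot"],s["wrist_force"],s["torque"])
p=r.snapshot("side")
for q in("lifter_hook","lid_loop"):print(q,[(np.round(d["position"],3).tolist(),round(d["conf"],2)) for d in r.mark_of(p,q)[:3]])
w=r.snapshot("scene")
for q in("lifter_hook","lid_loop"):print(q,[(np.round(d["position"],3).tolist(),round(d["conf"],2)) for d in r.mark_of(w,q)[:3]])
pickle.dump((p,w),open("P4.pkl","wb"))
a=cv2.resize(p["frame"][200:320,260:360],(500,600),interpolation=cv2.INTER_CUBIC)
b=cv2.resize(w["frame"][180:280,230:330][:,:],(300,300),interpolation=cv2.INTER_CUBIC)
cv2.imwrite("pics/m4.png",np.hstack([a,cv2.copyMakeBorder(b,0,300,0,0,0)])[:,:,::-1])
F=[]
for i in range(6):
    r.snapshot("side");F.append(np.r_[r.sense()["wrist_force"],r.sense()["torque"]])
print(np.mean(F,0).round(3),np.std(F,0).round(3))
E
```

```text
9.3 [ 0.39952642 -0.09394428  0.37261802] [1.79907167e+02 2.54930492e-02 8.84818053e+01] [-0.11255026 -0.74750478 -1.11958224] [-0.06618123 -0.00814049 -0.04885688]
lifter_hook [([0.397, -0.093, 0.101], 0.91)]
lid_loop [([0.435, -0.094, 0.113], 0.72)]
lifter_hook [([0.398, -0.096, 0.102], 0.6), ([0.437, -0.096, 0.0], 0.56), ([0.44, -0.093, 0.108], 0.38)]
lid_loop [([0.436, -0.099, 0.107], 0.97)]
[-3.280e-01 -2.570e-01 -1.497e+00 -2.000e-03 -1.000e-03 -1.200e-02] [0.518 0.616 0.333 0.027 0.039 0.019]
```

View pics/m4.png

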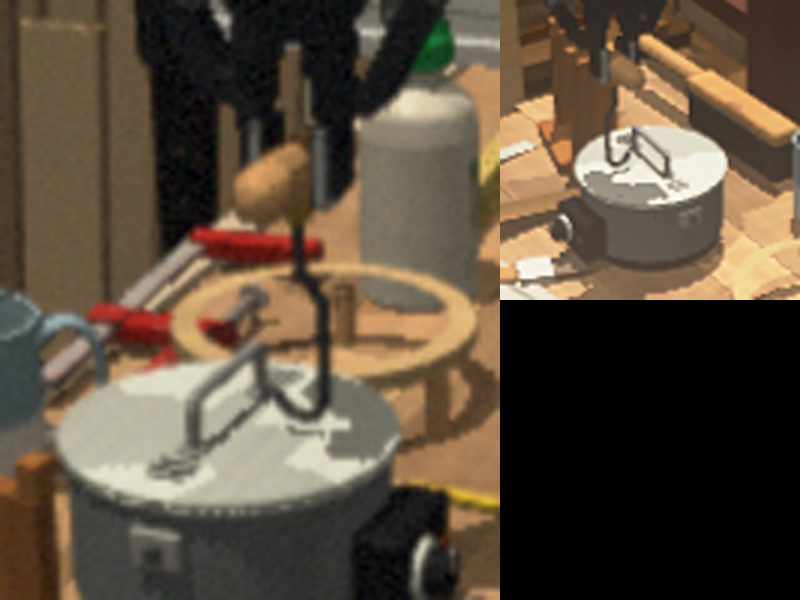

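The hook (side crop (310,410)) hangs on the near −x side of the loop, with its lip towards the bar and the lip end below the bar's underside. I lower 2 mm, slide it under, and raise part of the way without touching.

Request:
play_rows(series=[0,0,2,0,0,0,1,0,0,0,0,0,0,1,0,8,0,0,0,0,1,0,8,0,0,0,0,1,1,7,0,0,0,0,1,0,7,0,0,0,0,1,0,7,0,0,0,0,1,0,0,0,0,0,0,1])

```text
time: 10.7
position: [0.4372, -0.0939, 0.3697]
eef_rot: [180.0, 0.0, 88.5]
wrist_force: [-0.1, 0.2, -1.4]
gripper_width: 0.25
finger_force: 35.7
```

```bash
cat > f.py <<'E'
from h import *
def feel(n,k=6):
    F=[]
    for i in range(k):
        p=r.snapshot("side");s=r.sense();F.append(np.r_[s["wrist_force"],s["torque"]])
    np.save(n+".npy",p["frame"]);s=r.sense()
    print(s["time"],s["position"].round(4),s["eef_rot"].round(2),"F",np.mean(F,0).round(3))
    return p
E
python3 - <<'E'
from f import *
p=feel("s0")
for q in("lifter_hook","lid_loop","lid"):print(q,[(np.round(d["position"],3).tolist(),round(d["conf"],2)) for d in r.mark_of(p,q)[:3]])
E
```

```text
11.0 [ 0.4359 -0.0938  0.3696] [-179.99   -0.     88.48] F [ 1.470e-01  2.160e-01 -1.805e+00 -9.000e-03  6.000e-03 -1.000e-03]
lifter_hook []
lid_loop [([0.436, -0.095, 0.111], 0.88)]
lid [([0.439, -0.094, 0.087], 0.84)]
```

Request:
play_rows(series=[0,0,-5,0,0,0,1,0,0,-5,0,0,0,1,0,0,-1,0,0,0,1,0,0,-1,0,0,0,1,0,0,-1,0,0,0,1,0,0,-1,0,0,0,1,0,0,-1,0,0,0,1,0,0,0,0,0,0,1])

```text
time: 11.95
position: [0.436, -0.0937, 0.3843]
eef_rot: [-180.0, -0.0, 88.5]
wrist_force: [0.7, 0.7, -4.7]
gripper_width: 0.25
finger_force: 35.4
```

```bash
cat >> f.py <<'E'
def flow(a,b,p):
    a,b=[cv2.cvtColor(np.load(x+".npy"),cv2.COLOR_RGB2GRAY) for x in(a,b)]
    # lid features on +y (near) and -y (far) side and pot reference
    for nm,c,z,rad in(("near",(.4385,-.095+.055),.089,8),("far",(.4385,-.095-.055),.089,8),("nearrim",(.4385,-.095+.076),.086,9),("-x rim",(.362,-.095),.086,9),("+x rim",(.512,-.095),.086,9),("pot",(.43,-.025),.04,14)):
        u,v=uv(p,np.array([*c,z])).round().astype(int)
        t=a[v-rad:v+rad+1,u-rad:u+rad+1];S=b[v-rad-7:v+rad+8,u-rad-7:u+rad+8]
        M=cv2.matchTemplate(S,t,cv2.TM_CCOEFF_NORMED);_,m,_,(x,y)=cv2.minMaxLoc(M)
        x0,y0=min(max(x,1),M.shape[1]-2),min(max(y,1),M.shape[0]-2)
        sub=lambda l,c0,h:(l-h)/(2*(l-2*c0+h)+1e-9)
        print(nm,(u,v),"du %.2f dv %.2f c %.2f"%(x0-7+sub(M[y0,x0-1],M[y0,x0],M[y0,x0+1]),y0-7+sub(M[y0-1,x0],M[y0,x0],M[y0+1,x0]),m))
E
python3 - <<'E'
from f import *
p=feel("s1"); flow("s0","s1",p)
E
```

```text
12.25 [ 0.4361 -0.0938  0.3846] [-1.7999e+02 -1.0000e-02  8.8480e+01] F [-6.00e-02  4.11e-01 -5.10e+00  1.04e-01 -1.00e-02  3.00e-03]
near (np.int64(294), np.int64(294)) du 0.06 dv -0.03 c 0.95
far (np.int64(314), np.int64(275)) du 1.77 dv -1.05 c 0.68
nearrim (np.int64(289), np.int64(299)) du -0.03 dv 0.01 c 0.98
-x rim (np.int64(336), np.int64(290)) du 0.33 dv -0.70 c 0.95
+x rim (np.int64(276), np.int64(281)) du -0.04 dv -0.17 c 0.99
pot (np.int64(295), np.int64(318)) du -0.02 dv 0.02 c 0.99
```

The far (−y) side rises and the near side stays put, so the balance point lies on the +y side; the force puts it at about +9 mm. I lower, shift +9 mm and feel again.

Request:
play_rows(series=[0,0,2,0,0,0,1,0,0,2,0,0,0,1,0,0,0,0,0,0,1,9,0,0,0,0,0,1,0,0,0,0,0,0,1,0,0,-2,0,0,0,1,0,0,-1,0,0,0,1,0,0,-1,0,0,0,1])

```text
time: 13.05
position: [0.4361, -0.0847, 0.3842]
eef_rot: [-179.9, -0.0, 88.5]
wrist_force: [0.3, 0.0, -5.5]
gripper_width: 0.249
finger_force: 35.5
```

Request:
play_rows(series=[0,0,-0.5,0,0,0,1,0,0,-0.5,0,0,0,1,0,0,0,0,0,0,1,0,0,0,0,0,0,1])

```text
time: 13.45
position: [0.4363, -0.0848, 0.3855]
eef_rot: [-180.0, -0.0, 88.5]
wrist_force: [-0.5, 0.1, -6.3]
gripper_width: 0.252
finger_force: 35.4
```

```bash
python3 - <<'E'
from f import *
p=feel("s2"); flow("s0","s2",p)
E
```

```text
13.75 [ 0.4364 -0.0848  0.3856] [-179.99   -0.     88.48] F [ 3.800e-01  4.240e-01 -5.945e+00  6.600e-02 -8.000e-03 -3.000e-03]
near (np.int64(294), np.int64(294)) du 0.04 dv -0.61 c 0.87
far (np.int64(314), np.int64(275)) du 1.01 dv -1.31 c 0.52
nearrim (np.int64(289), np.int64(299)) du -0.05 dv -0.01 c 0.94
-x rim (np.int64(336), np.int64(290)) du -0.00 dv -0.61 c 0.97
+x rim (np.int64(276), np.int64(281)) du 0.26 dv -0.53 c 0.94
pot (np.int64(295), np.int64(318)) du -0.03 dv 0.04 c 0.99
```

Request:
play_rows(series=[0,0,2,0,0,0,1,0,0,3,0,0,0,1,0,0,0,0,0,0,1,6,0,0,0,0,0,1,0,0,0,0,0,0,1,0,0,-2,0,0,0,1,0,0,-1,0,0,0,1,0,0,-1,0,0,0,1])

```text
time: 14.55
position: [0.4363, -0.0788, 0.3841]
eef_rot: [-179.9, -0.0, 88.5]
wrist_force: [0.5, -0.2, -6.3]
gripper_width: 0.246
finger_force: 35.5
```

Request:
play_rows(series=[0,0,-0.5,0,0,0,1,0,0,-0.5,0,0,0,1,0,0,0,0,0,0,1,0,0,0,0,0,0,1])

```text
time: 14.95
position: [0.4365, -0.0789, 0.3856]
eef_rot: [-180.0, -0.0, 88.5]
wrist_force: [0.1, 0.4, -5.9]
gripper_width: 0.25
finger_force: 35.5
```

```bash
python3 - <<'E'
from f import *
p=feel("s3"); flow("s0","s3",p)
I=[cv2.resize(np.load(f"s{i}.npy")[255:315,265:345],(400,300),interpolation=cv2.INTER_CUBIC) for i in range(4)]
cv2.imwrite("pics/m5.png",np.vstack([np.hstack(I[:2]),np.hstack(I[2:])])[:,:,::-1])
E
```

```text
15.25 [ 0.4366 -0.0788  0.3856] [-179.99   -0.     88.48] F [ 3.500e-02 -2.720e-01 -5.467e+00  1.000e-03  1.400e-02  1.200e-02]
near (np.int64(294), np.int64(294)) du 0.07 dv -1.97 c 0.88
far (np.int64(314), np.int64(275)) du 2.57 dv -0.62 c 0.54
nearrim (np.int64(289), np.int64(299)) du -0.64 dv -0.75 c 0.84
-x rim (np.int64(336), np.int64(290)) du -0.61 dv 0.25 c 0.95
+x rim (np.int64(276), np.int64(281)) du 0.23 dv -0.59 c 0.94
pot (np.int64(295), np.int64(318)) du -0.02 dv 0.03 c 0.99
```

View pics/m5.png

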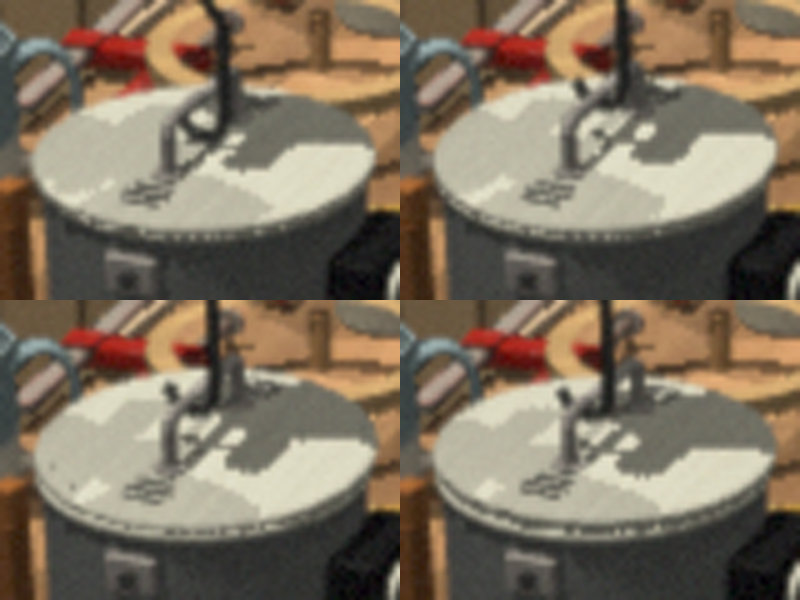

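Mosaic, hook at 0, 0, +9 and +15 mm: top right (lifted at 0) and bottom left (+9) show the far side raised with the front still on the rim; bottom right (+15) shows a gap opened along the front rim at (600,520). So the balance point is between 9 and 15 mm, and I try +12.

Request:
play_rows(series=[0,0,2,0,0,0,1,0,0,3,0,0,0,1,0,0,0,0,0,0,1,-3,0,0,0,0,0,1,0,0,0,0,0,0,1,0,0,-2,0,0,0,1,0,0,-1,0,0,0,1,0,0,-1,0,0,0,1])

```text
time: 16.05
position: [0.4362, -0.0817, 0.3841]
eef_rot: [-179.9, -0.0, 88.5]
wrist_force: [-0.4, 0.4, -5.9]
gripper_width: 0.248
finger_force: 35.5
```

Request:
play_rows(series=[0,0,-1,0,0,0,1,0,0,-1,0,0,0,1,0,0,-1,0,0,0,1,0,0,0,0,0,0,1,0,0,0,0,0,0,1])

```text
time: 16.55
position: [0.4365, -0.0818, 0.3877]
eef_rot: [-180.0, -0.0, 88.5]
wrist_force: [-0.2, 0.3, -5.7]
gripper_width: 0.255
finger_force: 35.5
```

```bash
python3 - <<'E'
from f import *
p=feel("s4"); flow("s0","s4",p)
for n in("side","scene"):
    p=r.snapshot(n);np.save("lift_"+n,p["frame"])
    for q in("lid","lid_loop"):print(q,[(np.round(d["position"],3).tolist(),round(d["conf"],2)) for d in r.mark_of(p,q)[:2]])
E
```

```text
16.85 [ 0.4365 -0.0818  0.3876] [-180.     -0.     88.48] F [ 0.345  0.245 -5.656  0.075 -0.008  0.006]
near (np.int64(294), np.int64(294)) du -0.18 dv -2.44 c 0.82
far (np.int64(314), np.int64(275)) du 2.42 dv -1.62 c 0.52
nearrim (np.int64(289), np.int64(299)) du -1.55 dv -0.97 c 0.81
-x rim (np.int64(336), np.int64(290)) du -0.73 dv -0.73 c 0.94
+x rim (np.int64(276), np.int64(281)) du -0.12 dv -1.02 c 0.90
pot (np.int64(295), np.int64(318)) du -0.02 dv 0.02 c 0.99
lid [([0.441, -0.099, 0.088], 0.89)]
lid_loop [([0.434, -0.097, 0.118], 0.91)]
lid [([0.435, -0.097, 0.086], 0.77), ([0.361, -0.22, -0.0], 0.55)]
lid_loop [([0.44, -0.097, 0.117], 0.72), ([0.435, -0.085, 0.225], 0.18)]
```

Request:
play_rows(series=[0,0,-2,0,0,0,1,0,0,-2,0,0,0,1,0,0,-2,0,0,0,1,0,0,0,0,0,0,1,0,0,0,0,0,0,1])

```text
time: 17.65
position: [0.4365, -0.0819, 0.3939]
eef_rot: [180.0, 0.0, 88.5]
wrist_force: [0.7, 0.1, -5.3]
gripper_width: 0.253
finger_force: 35.5
```

```bash
cat > tilt.py <<'E'
from f import *
from scipy.optimize import minimize
from scipy.ndimage import map_coordinates
from scipy.spatial.transform import Rotation as Rn
th=np.linspace(0,2*np.pi,180,endpoint=False)
def fit(views,x0):
    """views: list of (frame,cam); pose x,y,z(lid origin),rx,ry from rim edge gradients"""
    G=[]
    for f,p in views:
        g=cv2.GaussianBlur(cv2.cvtColor(f,cv2.COLOR_RGB2GRAY).astype(np.float32),(0,0),.7)
        G.append((np.hypot(cv2.Sobel(g,5,1,0),cv2.Sobel(g,5,0,1)).clip(0,150),p))
    def cost(v):
        c=0
        for g,p in G:
            P=np.c_[.078*np.cos(th),.078*np.sin(th),0*th+.003]
            X=Rn.from_rotvec([v[3]/1e2,v[4]/1e2,0]).apply(P)+np.array(v[:3])/1e3
            Y=X@np.array(p["R"]).T+np.array(p["t"]);Y=Y@np.array(p["camera_matrix"]).T;q=Y[:,:2]/Y[:,2:]
            c-=map_coordinates(g,[q[:,1],q[:,0]],order=1).mean()
        return c
    best=None
    for dz in(-3,0,3):
        for a in(-6,0,6):
            s=np.array(x0,float)+[0,0,dz,a,0]
            o=minimize(cost,s,method="Nelder-Mead",options=dict(initial_simplex=np.vstack([s]+[s+d for d in np.diag([3,3,3,4,4])]),maxiter=1500))
            if best is None or o.fun<best.fun:best=o
    return best.x.round(2),round(best.fun,2)
E
python3 - <<'E'
from tilt import *
import pickle
ps,pc=pickle.load(open("P4.pkl","rb"))
x0=[438,-95,84,0,0]
print("ref side+scene",fit([(ps["frame"],ps),(pc["frame"],pc)],x0)); print("ref side",fit([(ps["frame"],ps)],x0))
p=feel("s5");flow("s0","s5",p)
c=r.snapshot("scene");x0[2]=94
print("now both",fit([(p["frame"],p),(c["frame"],c)],x0));print("now side",fit([(p["frame"],p)],x0))
E
```

```text
ref side+scene (array([ 4.3746e+02, -9.8450e+01,  8.2650e+01, -1.1000e-01, -2.7900e+00]), np.float64(-281.57))
ref side (array([438.44, -98.16,  81.73,  -3.83,  -2.02]), np.float64(-137.67))
17.95 [ 0.4364 -0.0818  0.3936] [-179.99   -0.     88.49] F [-0.067 -0.032 -5.743  0.011  0.016 -0.017]
near (np.int64(294), np.int64(294)) du -0.06 dv -4.08 c 0.89
far (np.int64(314), np.int64(275)) du 2.30 dv -6.83 c 0.48
nearrim (np.int64(289), np.int64(299)) du 0.98 dv -4.98 c 0.73
-x rim (np.int64(336), np.int64(290)) du -1.05 dv -3.89 c 0.85
+x rim (np.int64(276), np.int64(281)) du 0.33 dv -3.59 c 0.77
pot (np.int64(295), np.int64(318)) du -0.00 dv 0.03 c 0.99
now both (array([ 4.3700e+02, -1.0297e+02,  9.5700e+01, -8.7700e+00, -2.7000e-01]), np.float64(-278.32))
now side (array([432.64, -95.3 ,  99.91,  -8.9 ,   2.8 ]), np.float64(-135.8))
```

The lid now hangs with the +y side low by about 0.09 rad, so the balance point is about 2.7 mm further (≈+14.7 mm). I set it back on the pot, shift and lift again.

Request:
play_rows(series=[0,0,2,0,0,0,1,0,0,3,0,0,0,1,0,0,3,0,0,0,1,0,0,2,0,0,0,1,0,0,2,0,0,0,1,0,0,1.5,0,0,0,1,0,0,0,0,0,0,1,2.7,0,0,0,0,0,1])

```text
time: 18.8
position: [0.4366, -0.0792, 0.3804]
eef_rot: [180.0, 0.0, 88.5]
wrist_force: [-0.6, -0.2, -2.2]
gripper_width: 0.25
finger_force: 36.1
```

Request:
play_rows(series=[0,0,0,0,0,0,1,0,0,-1.5,0,0,0,1,0,0,-2,0,0,0,1,0,0,-2,0,0,0,1,0,0,-2,0,0,0,1,0,0,-3,0,0,0,1,0,0,-3,0,0,0,1,0,0,0,0,0,0,1])

```text
time: 19.6
position: [0.4366, -0.0791, 0.3939]
eef_rot: [180.0, 0.0, 88.5]
wrist_force: [-0.1, -0.1, -6.2]
gripper_width: 0.25
finger_force: 35.5
```

```bash
python3 - <<'E'
from tilt import *
p=feel("s6");flow("s0","s6",p)
c=r.snapshot("scene");x0=[438,-95,94,0,0]
print("now both",fit([(p["frame"],p),(c["frame"],c)],x0));print("now side",fit([(p["frame"],p)],x0))
E
```

```text
19.9 [ 0.4365 -0.0791  0.3935] [-1.7997e+02 -1.0000e-02  8.8480e+01] F [-1.600e-02  1.400e-02 -5.705e+00  2.700e-02 -5.000e-03 -5.000e-03]
near (np.int64(294), np.int64(294)) du -0.09 dv -4.98 c 0.93
far (np.int64(314), np.int64(275)) du 1.67 dv -4.01 c 0.50
nearrim (np.int64(289), np.int64(299)) du 0.34 dv -5.77 c 0.80
-x rim (np.int64(336), np.int64(290)) du -3.76 dv -2.20 c 0.83
+x rim (np.int64(276), np.int64(281)) du -0.06 dv -3.73 c 0.77
pot (np.int64(295), np.int64(318)) du -0.02 dv 0.02 c 0.99
now both (array([ 438.53, -100.77,   94.2 ,   -3.09,   -2.25]), np.float64(-281.97))
now side (array([ 440.84, -104.43,   92.5 ,   -3.57,   -1.51]), np.float64(-138.82))
```

Request:
play_rows(series=[0,0,-3,0,0,0,1,0,0,-6,0,0,0,1,0,0,-8,0,0,0,1,0,0,-10,0,0,0,1,0,0,-10,0,0,0,1,0,0,-8,0,0,0,1,0,0,-4,0,0,0,1,0,0,-1,0,0,0,1])

```text
time: 20.75
position: [0.4367, -0.0792, 0.4446]
eef_rot: [179.9, 0.0, 88.5]
wrist_force: [-0.3, 0.1, -5.7]
gripper_width: 0.245
finger_force: 35.5
```

```bash
cat > ring.py <<'E'
from tilt import *
def circ(views,circles,xy0,zs=None):
    """fit xy (and z if zs None-> fixed) of concentric horizontal circles [(r,z)]"""
    G=[(cv2.GaussianBlur(cv2.cvtColor(f,cv2.COLOR_RGB2GRAY).astype(np.float32),(0,0),.7),p) for f,p in views]
    G=[(np.hypot(cv2.Sobel(g,5,1,0),cv2.Sobel(g,5,0,1)).clip(0,150),p) for g,p in G]
    def cost(v):
        c=0
        for g,p in G:
            for rr,z in circles:
                X=np.c_[v[0]/1e3+rr*np.cos(th),v[1]/1e3+rr*np.sin(th),0*th+z]
                Y=(X@np.array(p["R"]).T+np.array(p["t"]))@np.array(p["camera_matrix"]).T;q=Y[:,:2]/Y[:,2:]
                c-=map_coordinates(g,[q[:,1],q[:,0]],order=1).mean()
        return c
    o=min((minimize(cost,np.array(xy0)+[a,b],method="Nelder-Mead",options=dict(initial_simplex=np.array(xy0)+[[a,b],[a+3,b],[a,b+3]])) for a in(-6,0,6) for b in(-6,0,6)),key=lambda o:o.fun)
    return o.x.round(1),round(o.fun,1)
E
python3 - <<'E'
from ring import *
import pickle
ps,pc=pickle.load(open("P4.pkl","rb"))
R=[(.084,.048),(.0695,.048)]
S=lambda p:(p["frame"],p)
for n,v in(("side",[S(ps)]),("scene",[S(pc)]),("both",[S(ps),S(pc)])):print(n,"rest",circ(v,R,(486,-325)),"lid",circ(v,[(.078,.087),(.078,.084)],(438,-95)))
p=feel("s7");c=r.snapshot("scene");np.save("c7",c["frame"])
for n,v in(("side",[S(p)]),("scene",[S(c)]),("both",[S(p),S(c)])):print(n,"rest",circ(v,R,(486,-325)),"lid",fit(v,[438,-95,139,0,0]))
o=np.zeros(3)
print("bottle",[atz(pc,(373,322),0).round(3),tri(pc,(378,243),ps,(344,182))])
for q in("lid","lid_rest","lifter"):
  for x in(p,c):print(q,[(np.round(d["position"],3).tolist(),round(d["conf"],2)) for d in r.mark_of(x,q)[:2]])
E
```

```text
side rest (array([ 484.1, -320.6]), np.float64(-256.4)) lid (array([437.5, -97.4]), np.float64(-269.8))
scene rest (array([ 483.9, -326.5]), np.float64(-188.4)) lid (array([435.4, -99. ]), np.float64(-285.4))
both rest (array([ 484.9, -324.5]), np.float64(-438.0)) lid (array([437. , -97.7]), np.float64(-551.8))
21.05 [ 0.4364 -0.0791  0.4431] [-1.7994e+02 -1.0000e-02  8.8480e+01] F [-1.030e-01  2.100e-02 -5.725e+00  1.000e-03  1.100e-02  1.000e-03]
side rest (array([ 485.3, -323. ]), np.float64(-210.7)) lid (array([ 449.53, -122.63,  134.02,   -2.79,   -1.7 ]), np.float64(-134.23))
scene rest (array([ 483.9, -326.4]), np.float64(-188.7)) lid (array([ 425.83, -117.08,  153.99,   -3.38,   -1.71]), np.float64(-145.2))
both rest (array([ 485.1, -324.9]), np.float64(-395.6)) lid (array([ 4.3844e+02, -9.9480e+01,  1.4301e+02,  9.9000e-01, -1.1000e-01]), np.float64(-276.25))
bottle [array([ 0.477, -0.508,  0.   ]), (array([ 0.489, -0.491,  0.238]), [0.0016, 0.0016])]
lid []
lid [([0.435, -0.095, 0.143], 0.78)]
lid_rest [([0.484, -0.324, -0.003], 0.75), ([0.363, -0.702, 0.0], 0.62)]
lid_rest [([0.368, -0.704, 0.001], 0.97), ([0.488, -0.322, 0.002], 0.64)]
lifter [([0.433, -0.079, 0.285], 0.65)]
lifter [([0.433, -0.078, 0.28], 0.48), ([0.602, -0.173, 0.0], 0.25)]
```

The lid hangs level (tilt ≈0.01). I carry it smoothly over to the rest.

Request:
play_rows(series=[-2,0.5,0,0,0,0,1,-4,1,0,0,0,0,1,-6,1.4,0,0,0,0,1,-8,1.9,0,0,0,0,1,-10,2.4,0,0,0,0,1,-12,2.8,0,0,0,0,1,-14,3.3,0,0,0,0,1,-14.5,3.4,0,0,0,0,1])

```text
time: 22.2
position: [0.4516, -0.1515, 0.4436]
eef_rot: [180.0, 0.0, 88.5]
wrist_force: [-0.0, 0.1, -6.9]
gripper_width: 0.252
finger_force: 35.5
```

Request:
play_rows(series=[-14.5,3.4,0,0,0,0,1,-14.5,3.4,0,0,0,0,1,-14.5,3.4,0,0,0,0,1,-14.5,3.4,0,0,0,0,1,-14.5,3.4,0,0,0,0,1,-14.5,3.4,0,0,0,0,1,-14.5,3.4,0,0,0,0,1,-14,3.3,0,0,0,0,1])

```text
time: 23.0
position: [0.4757, -0.2675, 0.4436]
eef_rot: [-180.0, -0.0, 88.5]
wrist_force: [-0.1, 0.7, -6.5]
gripper_width: 0.249
finger_force: 35.6
```

Request:
play_rows(series=[-12,2.8,0,0,0,0,1,-10,2.4,0,0,0,0,1,-8,1.9,0,0,0,0,1,-6,1.4,0,0,0,0,1,-4,1,0,0,0,0,1,-2,0.5,0,0,0,0,1,0,0,0,0,0,0,1,0,0,0,0,0,0,1])

```text
time: 23.8
position: [0.4843, -0.3082, 0.4437]
eef_rot: [-180.0, -0.0, 88.5]
wrist_force: [-0.5, 0.7, -5.9]
gripper_width: 0.254
finger_force: 35.6
```

Request:
play_rows(series=[0,0,4,0,0,0,1,0,0,8,0,0,0,1,0,0,12,0,0,0,1,0,0,12,0,0,0,1,0,0,10,0,0,0,1,0,0,6,0,0,0,1,0,0,3,0,0,0,1,0,0,0,0,0,0,1])

```text
time: 24.6
position: [0.4842, -0.3084, 0.3881]
eef_rot: [-180.0, -0.0, 88.5]
wrist_force: [-0.2, -0.2, -4.6]
gripper_width: 0.251
finger_force: 35.6
```

```bash
python3 - <<'E'
from ring import *
R=[(.084,.048),(.0695,.048)]
S=lambda p:(p["frame"],p)
p=feel("s8");c=r.snapshot("scene");w=r.snapshot("wrist")
for n,v in(("side",[S(p)]),("scene",[S(c)]),("both",[S(p),S(c)])):print(n,"rest",circ(v,R,(486,-325)),"lid",fit(v,[485,-325,89,0,0]), "lid xy",circ(v,[(.078,.090),(.078,.087)],(485,-325)))
for q in("lid","lid_rest","lifter","lid_loop"):
  for x in(p,c,w):print(q,[(np.round(d["position"],3).tolist(),round(d["conf"],2)) for d in r.mark_of(x,q)[:2]])
a=cv2.resize(p["frame"][200:300,270:380],(440,400),interpolation=cv2.INTER_CUBIC)
b=cv2.resize(c["frame"][210:310,260:350],(360,400),interpolation=cv2.INTER_CUBIC)
cv2.imwrite("pics/m8.png",np.hstack([a,b])[:,:,::-1])
E
```

```text
24.9 [ 0.4845 -0.3086  0.3893] [1.7994e+02 4.0000e-02 8.8480e+01] F [ 0.238 -0.102 -5.422  0.006  0.008 -0.021]
side rest (array([ 482.8, -320.2]), np.float64(-220.6)) lid (array([ 5.2018e+02, -3.9428e+02,  6.2360e+01,  3.0000e-01, -9.4800e+00]), np.float64(-136.45)) lid xy (array([ 491. , -340.6]), np.float64(-259.3))
scene rest (array([ 484.2, -324.8]), np.float64(-179.7)) lid (array([ 505.85, -302.24,   66.12,    5.03,   -3.08]), np.float64(-133.21)) lid xy (array([ 489.2, -324.1]), np.float64(-258.7))
both rest (array([ 484. , -323.9]), np.float64(-395.8)) lid (array([ 486.  , -329.38,   89.37,    1.69,   -0.97]), np.float64(-261.73)) lid xy (array([ 489.7, -325.3]), np.float64(-481.7))
lid [([0.491, -0.324, 0.09], 0.6)]
lid [([0.482, -0.328, 0.091], 0.74)]
lid [([0.48, -0.308, 0.232], 0.62)]
lid_rest [([0.487, -0.323, 0.0], 0.95), ([0.366, -0.702, 0.001], 0.88)]
lid_rest [([0.486, -0.325, 0.002], 0.68), ([0.365, -0.702, 0.002], 0.58)]
lid_rest []
lifter [([0.479, -0.304, 0.227], 0.74), ([0.485, -0.324, -0.003], 0.48)]
lifter [([0.48, -0.309, 0.227], 0.74)]
lifter [([0.482, -0.308, 0.229], 0.88)]
lid_loop [([0.483, -0.324, 0.12], 0.78)]
lid_loop [([0.486, -0.332, 0.115], 0.86), ([0.486, -0.31, 0.118], 0.36)]
lid_loop []
```

View pics/m8.png

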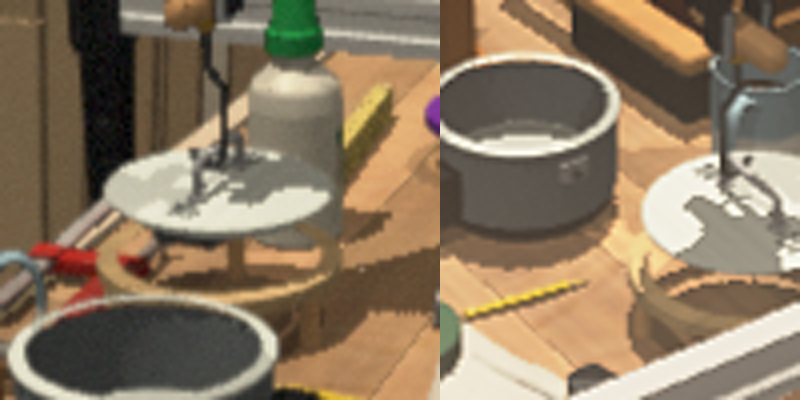

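Side half: the level lid at (215,190) is poised over the plywood ring at (220,265). Scene half: the lid at (730,210) is level over the ring, with the pencil at (520,300) untouched. The estimates agree within 1–2 mm, so I lower it slowly.

Request:
play_rows(series=[0.7,0.5,2,0,0,0,1,0,0,4,0,0,0,1,0,0,6,0,0,0,1,0,0,6,0,0,0,1,0,0,5,0,0,0,1,0,0,4,0,0,0,1,0,0,2,0,0,0,1,0,0,1,0,0,0,1])

```text
time: 26.4
position: [0.4848, -0.3078, 0.3583]
eef_rot: [-180.0, -0.0, 88.5]
wrist_force: [0.1, -0.4, -5.4]
gripper_width: 0.251
finger_force: 35.6
```

Request:
play_rows(series=[0,0,1,0,0,0,1,0,0,1,0,0,0,1,0,0,1,0,0,0,1,0,0,1,0,0,0,1,0,0,1,0,0,0,1,0,0,1,0,0,0,1,0,0,0,0,0,0,1,0,0,0,0,0,0,1])

```text
time: 27.2
position: [0.4848, -0.3078, 0.3526]
eef_rot: [-180.0, -0.0, 88.5]
wrist_force: [0.5, -0.1, -5.4]
gripper_width: 0.247
finger_force: 35.6
```

```bash
python3 - <<'E'
from f import *
feel("s9",5)
E
```

```text
27.45 [ 0.4848 -0.3078  0.3528] [180.     0.    88.48] F [ 1.710e-01 -8.000e-02 -5.344e+00 -5.000e-03 -8.000e-03  1.500e-02]
```

Full weight is still on the hook with the plug below the ring's top, so it has entered the hole. I continue down.

Request:
play_rows(series=[0,0,1,0,0,0,1,0,0,1,0,0,0,1,0,0,1,0,0,0,1,0,0,1,0,0,0,1,0,0,1,0,0,0,1,0,0,1,0,0,0,1,0,0,1,0,0,0,1,0,0,1,0,0,0,1])

```text
time: 28.25
position: [0.4852, -0.308, 0.3455]
eef_rot: [179.9, 0.1, 88.5]
wrist_force: [-0.4, 0.4, -2.3]
gripper_width: 0.252
finger_force: 36.1
```

Request:
play_rows(series=[0,0,1,0,0,0,1,0,0,1,0,0,0,1,0,0,0,0,0,0,1,0,0,0,0,0,0,1])

```text
time: 28.65
position: [0.4849, -0.3078, 0.3429]
eef_rot: [180.0, 0.0, 88.5]
wrist_force: [0.8, 0.4, -2.0]
gripper_width: 0.247
finger_force: 36.1
```

```bash
python3 - <<'E'
from ring import *
p=feel("s10",4);c=r.snapshot("scene");S=lambda p:(p["frame"],p)
print("lid",fit([S(p),S(c)],[485,-325,48,0,0]))
for q in("lid","lid_loop"):
  for x in(p,c):print(q,[(np.round(d["position"],3).tolist(),round(d["conf"],2)) for d in r.mark_of(x,q)[:2]])
E
```

```text
28.85 [ 0.4848 -0.3078  0.3428] [179.99   0.    88.48] F [ 0.048  0.04  -1.519 -0.009 -0.    -0.02 ]
lid (array([ 489.9 , -327.63,   44.24,    5.68,   -0.64]), np.float64(-233.75))
lid [([0.488, -0.324, 0.045], 0.87)]
lid [([0.481, -0.325, 0.047], 0.62)]
lid_loop [([0.483, -0.323, 0.076], 0.91)]
lid_loop [([0.484, -0.327, 0.074], 0.92)]
```

Request:
play_rows(series=[0,0,3,0,0,0,1,0,0,3,0,0,0,1,0,0,1.5,0,0,0,1,0,0,1,0,0,0,1,0,0,0,0,0,0,1,0,0,0,0,0,0,1])

```text
time: 29.7
position: [0.4848, -0.3078, 0.3342]
eef_rot: [180.0, 0.0, 88.5]
wrist_force: [-0.3, 0.2, -1.7]
gripper_width: 0.247
finger_force: 36.1
```

Request:
play_rows(series=[0,-2,0,0,0,0,1,0,-5,0,0,0,0,1,0,-7,0,0,0,0,1,0,-7,0,0,0,0,1,0,-7,0,0,0,0,1,0,-7,0,0,0,0,1,0,-5,0,0,0,0,1,0,0,0,0,0,0,1])

```text
time: 30.5
position: [0.444, -0.3067, 0.3342]
eef_rot: [-180.0, -0.0, 88.4]
wrist_force: [-0.7, 0.0, -1.9]
gripper_width: 0.245
finger_force: 36.1
```

```bash
python3 - <<'E'
from f import *
p=feel("s11",2);c=r.snapshot("scene")
for q in("lid","lid_loop","lifter_hook"):
  for x in(p,c):print(q,[(np.round(d["position"],3).tolist(),round(d["conf"],2)) for d in r.mark_of(x,q)[:2]])
E
```

```text
30.6 [ 0.4448 -0.3068  0.3343] [1.7997e+02 1.0000e-02 8.8460e+01] F [-0.265 -0.499 -1.329 -0.013 -0.025 -0.037]
lid [([0.489, -0.324, 0.048], 0.98)]
lid [([0.485, -0.323, 0.047], 0.69)]
lid_loop [([0.486, -0.321, 0.08], 0.59)]
lid_loop []
lifter_hook [([0.44, -0.306, 0.062], 0.69), ([0.492, -0.325, 0.044], 0.5)]
lifter_hook [([0.446, -0.306, 0.062], 0.56)]
```

The lifter is unhooked and the lid has not moved. I raise it and return to the stand.

Request:
play_rows(series=[0,0,-15,0,0,0,1,0,0,-30,0,0,0,1,0,0,-35,0,0,0,1,0,0,-27,0,0,0,1,20,1,0,0,0,0,1,35,1,0,0,0,0,1,42,2,0,0,0,0,1,42,2,0,0,0,0,1])

```text
time: 31.75
position: [0.4544, -0.1669, 0.4427]
eef_rot: [179.9, 0.0, 88.4]
wrist_force: [1.2, 1.5, -1.4]
gripper_width: 0.25
finger_force: 36.2
```

Request:
play_rows(series=[45,2,0,0,0,0,1,45,2,0,0,0,0,1,45,2,0,0,0,0,1,45,2,0,0,0,0,1,40,1,0,0,0,0,1,30,1,0,0,0,0,1,15,0,0,0,0,0,1,6,0,0,0,0,0,1])

```text
time: 32.55
position: [0.4716, 0.1044, 0.4424]
eef_rot: [179.9, -0.0, 88.6]
wrist_force: [0.1, -0.2, -2.5]
gripper_width: 0.248
finger_force: 36.2
```

Request:
play_rows(series=[0,0,0,0,0,0.12,1,0,0,0,0,0,0.119,1,0,0,0,0,0,0,1,0,0,0,0,0,0,1])

```text
time: 32.95
position: [0.4717, 0.1022, 0.4417]
eef_rot: [180.0, -0.0, 74.9]
wrist_force: [0.3, 0.6, -1.7]
gripper_width: 0.246
finger_force: 36.2
```

```bash
python3 - <<'E'
from f import *
p=feel("s12",2);c=r.snapshot("wrist")
for q in("lifter","stand","lifter_hook"):
  for x in(p,c):print(q,[(np.round(d["position"],3).tolist(),round(d["conf"],2)) for d in r.mark_of(x,q)[:2]])
E
```

```text
33.05 [0.4717 0.1023 0.4415] [179.98  -0.    74.86] F [ 0.232 -0.474 -1.25  -0.02  -0.03   0.032]
lifter [([0.47, 0.105, 0.279], 0.95), ([0.485, -0.324, -0.001], 0.45)]
lifter [([0.468, 0.102, 0.282], 0.59)]
stand [([0.474, 0.103, 0.005], 0.58), ([0.607, 0.054, 0.002], 0.3)]
stand [([0.469, 0.1, 0.003], 0.84)]
lifter_hook [([0.47, 0.105, 0.167], 0.79)]
lifter_hook []
```

Request:
play_rows(series=[1,0,15,0,0,0,1,0,0,30,0,0,0,1,0,0,35,0,0,0,1,0,0,30,0,0,0,1,0,0,18,0,0,0,1,0,0,7,0,0,0,1,0,0,3,0,0,0,1,0,0,0,0,0,0,1])

```text
time: 34.2
position: [0.4722, 0.1038, 0.3033]
eef_rot: [180.0, -0.0, 74.8]
wrist_force: [-0.1, -0.7, -1.5]
gripper_width: 0.249
finger_force: 36.1
```

Request:
play_rows(series=[0,0,1,0,0,0,1,0,0,1,0,0,0,1,0,0,0,0,0,0,1,0,0,0,0,0,0,1])

```text
time: 34.6
position: [0.4721, 0.1037, 0.3017]
eef_rot: [180.0, -0.0, 74.8]
wrist_force: [-0.0, 0.8, -1.9]
gripper_width: 0.254
finger_force: 36.1
```

Request:
play_rows(series=[0,0,1,0,0,0,1,0,0,0,0,0,0,1,0,0,0,0,0,0,0.3,0,0,0,0,0,0,0.1,0,0,0,0,0,0,-1,0,0,0,0,0,0,-1,0,0,0,0,0,0,-1,0,0,0,0,0,0,-1])

```text
time: 35.4
position: [0.472, 0.1037, 0.3002]
eef_rot: [-180.0, -0.0, 74.8]
wrist_force: [-1.4, 0.7, 1.0]
gripper_width: 1.0
finger_force: 0.0
```

Request:
play_rows(series=[0,0,0,0,0,0,-1,0,0,0,0,0,0,-1,0,0,-10,0,0,0,-1,0,0,-25,0,0,0,-1,0,0,-35,0,0,0,-1,0,0,-30,0,0,0,-1,0,0,-10,0,0,0,-1,0,0,0,0,0,0,-1])

```text
time: 36.2
position: [0.4726, 0.1038, 0.4127]
eef_rot: [179.7, -0.1, 74.8]
wrist_force: [0.2, -0.5, 0.9]
gripper_width: 1.001
finger_force: 0.0
```

```bash
python3 - <<'E'
from f import *
s=r.sense();print(s["time"],s["position"],s["gripper_width"])
P={n:r.snapshot(n) for n in("side","scene","wrist")}
for q in("lifter","lifter_hook","stand","lid","lid_rest","pencil_stub"):
  for n,x in P.items():print(n,q,[(np.round(d["position"],3).tolist(),round(d["conf"],2)) for d in r.mark_of(x,q)[:2]])
a=cv2.resize(P["side"]["frame"][200:390,190:380],(500,500),interpolation=cv2.INTER_CUBIC)
b=cv2.resize(P["wrist"]["frame"][120:360,240:390],(300,480))
cv2.imwrite("pics/m13.png",np.hstack([a,cv2.copyMakeBorder(b,0,20,0,0,0)])[:,:,::-1])
E
```

```text
36.2 [0.47256757 0.10378409 0.41273603] 1.0005178069977074
side lifter [([0.47, 0.105, 0.141], 0.97)]
scene lifter []
wrist lifter [([0.47, 0.105, 0.142], 0.58)]
side lifter_hook [([0.47, 0.104, 0.028], 0.9)]
scene lifter_hook [([0.483, -0.327, 0.045], 0.46), ([0.487, -0.326, -0.0], 0.43)]
wrist lifter_hook []
side stand [([0.471, 0.104, 0.002], 0.79)]
scene stand [([0.466, 0.103, 0.002], 0.98)]
wrist stand []
side lid [([0.487, -0.326, 0.047], 0.8)]
scene lid [([0.48, -0.324, 0.044], 0.95)]
wrist lid []
side lid_rest [([0.483, -0.325, -0.002], 0.68), ([0.365, -0.7, -0.001], 0.58)]
scene lid_rest [([0.365, -0.703, 0.003], 0.96), ([0.487, -0.323, -0.001], 0.8)]
wrist lid_rest []
side pencil_stub [([0.36, -0.221, -0.003], 0.65)]
scene pencil_stub [([0.362, -0.225, 0.001], 0.5)]
wrist pencil_stub [([0.607, 0.057, 0.002], 0.24)]
```

View pics/m13.png

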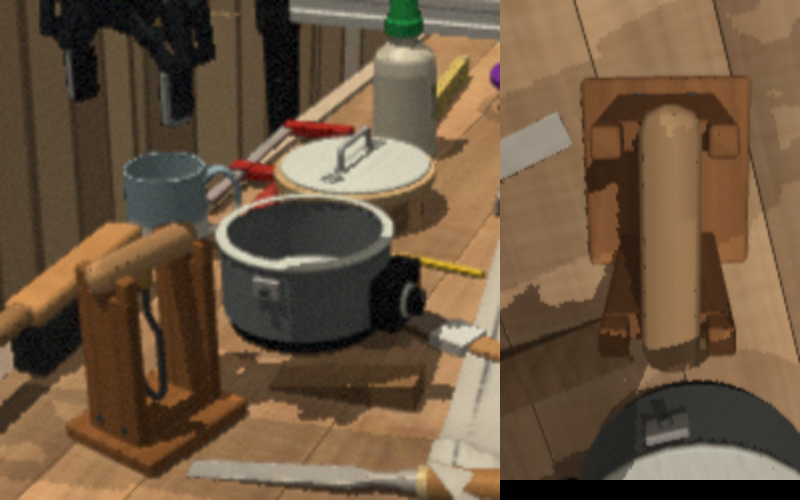

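The picture shows the lid flat on the plywood ring at (355,165) and the lifter hanging in both notches at (135,260), with the gripper clear above. Handing in.

```bash
python3 -c "
from bench import r
print(r.sign_off())"
```

```text
the job is handed in; nothing more can be done
None
```

The job is handed in at about 36 s: the lid lies home and flat on the plywood rest, the lifter hangs back in its stand, the pencil is where it was, and I saw no sign of anything else on the bench having moved; the sign-off returned no verdict.

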